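# Open the sample cabinet bay with the red-capped cup

## Robot

A 6-joint arm with a two-finger parallel gripper is mounted at the origin on a cart in front of the work surface, level with it; the furniture and walls round the work are solid. World frame = base frame: x ahead of the robot, y to its left, z up, the work surface at z = 0. Lengths are in mm, angles in rad, forces in N, time in s.
With the tool pointing down it reaches from about 350 to 875 mm from the base axis. Payload 4.2 kg.
Tool frame: the origin (TCP) lies between the finger pads; the fingertips stand 17 mm ahead of it and the grasp point (between the pads) lies 2 mm behind it (nose_length is the distance from the TCP to the fingertips, in mm); z points along the fingers, y is the direction in which the jaws open and shut (so a half turn about z gives the same grasp; the last joint's range is limited). The gripper opens to 85 mm and grips with 20 to 120 N. Pads are 22 mm wide; open, the fingers measure 114 mm over their backs; the gripper's body (76 mm by 85 mm) begins 54 mm behind the grasp point. The pads swing forward as they close: fully open they stand 13 mm farther back than shut.
Start: joints at [1.533, 0.385, 0.008, 0, -1.194, -0.259], TCP at [182.756, 597.662, 248.312] pointing down, gripper open.
Joint ranges: [-3.14, 3.14], [-1.21, 2.06], [-1.07, 1.41], [-3.16, 2.05], [-2.99, -0.16], [-3.1, 3.1]. Speed limits (rad/s): [2.79, 2.79, 3.14, 3.14, 3.14, 3.14].

## Interface

Orientations are given as a unit quaternion [x, y, z, w].
In Python, from bench import * gives the robot as it stands.
- The arm moves only by the tool jog_arm, never from a script. Its argument "increments" is a list of rows, each a list of 4 numbers: the shift along the tool's x, y, z in m, then the turn about the tool's z in degrees. A call has 1 to 10 rows; each row is the pose to reach, as a shift and turn from the pose measured when the call began, along the tool's axes at that moment; what a row does not reach only later rows make up. A row lasts 1/8 s, in which the tool goes at most 62.5 mm and 10.7 degrees, less where a joint would pass 70% of its speed; a pose out of reach is approached as far as the arm can. A call with a gripper value outside its range is refused whole. "hand" is the gripper's target within -1 to 1 (fully open at 1, half-way at 0, shut at -1), set as the call begins (left out, the last holds). The fingers move at their own pace and stop on an object; the grip force is fixed at half the most. Time passes only in rows, so rows that repeat a pose let the fingers close. It gives the time, the measured TCP pose, the force and the opening at its end, in the units of the state.
- read_state(): the state, without advancing time (a new reading comes with each control period).
- get_image(name): name is "scene" or "top" or "wrist"; returns the picture (420x560x3 uint8, red, green, blue); there is no depth.
- calibration(name): a dict with "fx", "fy", "cx", "cy" (pixels), "position" and "rotation" of the camera in the world; the wrist camera has in their place "hand_eye" (4x4, takes a point from camera to tool coordinates, whose origin is the TCP and whose axes are the flange's). Camera axes: x right, y up, looking along -z (the intrinsics and any distortion apply to the point x, -y, -z); pixel columns grow to the right and rows downward; lengths in mm; the calibration is good to about 2 mm. The wrist camera is an equidistant fisheye: a pixel r from the principal point sees the ray r / f radians off the axis. A picture is of the moment at which its call begins: read the wrist's pose just before it. calibration takes no time and is no camera call.
- job_done(): hands the job in, once; it reports no verdict.
The state is a dict: "clock": time; "joints": joint angles; "joint_vel": joint speeds; "joint_efforts": joint torques, N m; "position": TCP position; "ee_rot": TCP orientation; "contact_force": force on the tool from outside, world axes, zero at the start; "wrist_torque": the same for the moment, N m; "gripper_width": finger opening in mm.
Only numpy, scipy, OpenCV 4.12 (cv2) and the standard library are available. Lean on these libraries where they do the work, as an engineer would, in place of code of your own. Each camera call takes 0.05 s, during which the arm holds its last target.

## Task

The small desktop sample cabinet has three doors on a double track: a locked middle door in front and an outer door at either end on the track behind it. Find the end bay that holds the red-capped sample cup and slide its outer door fully open, behind the middle door, as far as it will go. Leave the other outer door as it is and the red-capped cup standing where it is, and let go of the handle.

Things in the scene. Friction and masses are not known exactly. Their poses are not given: they have to be found in the camera images.
- cabinet: Clear-roofed cabinet fixed to the desk, 100 (x) x 450 (y) x 110 mm. Origin: centre of underside; x into the cabinet, y to its left end (seen from the robot), z up. Front plane x = -54 mm. Three bays, dividers at y = +-87 mm. Middle door (y = +-85 mm, front track) locked. Outer doors slide along y to the middle on the rear track, 105 mm at most, 1.5 N friction, start 0-30 mm ajar, stay where left.
- left_handle (a point): Grip point of the left outer door's blue handle, an upright bar 24 (x) x 12 (y) x 60 mm (z = 48 to 108 mm), pinched across y from above. On the bar's axis at z = 88 mm, 30 mm before the cabinet's front plane (cabinet x = -84 mm). Cabinet y = 203 mm shut, 98 mm fully open. A 10 mm thick stem joins it to the door.
- right_handle (a point): The same point on the right outer door's blue handle, a mirror image: cabinet y = -203 mm when shut, -98 mm when fully open.
- cup_red: Sample cup with a red screw lid, 60 mm across, 70 mm high, in the left end bay (cabinet y about +160 mm) or the right one (about -160 mm). Origin: centre of its underside, z up. A like cup with a blue lid stands in the opposite end bay, one with a yellow lid in the middle bay.

How it is judged:
By the outcome, as a careful person would: the job done as asked, in the order asked, and still so for the second after the job is handed in, with the robot touching nothing.
It also fails if it takes over 27 s, if anything falls off the work surface, if the arm or the gripper's body presses on something with over 40 N, if the wrist force passes 120 N, or if a joint passes its speed limit or range.

## Working session

There is one attempt and no reset: what is moved stays moved. The work goes in short steps, Python scripts to look and compute and a tool call to move; the robot and the scene stay as the last step left them, time stands still between calls to the robot, and variables do not carry over. Pictures are saved under pics/ and viewed, and the job is handed in when it is done.

Besides the shell and the picture viewer there is one more tool, called after "Request:" by a JSON object that holds its "api" and its "payload", one argument or row to a line. jog_arm: Moves the arm, as the interface text tells. Its arguments: {"type":"object","properties":{"increments":{"type":"array"},"hand":{"type":"number"}},"required":["increments"]}

```bash
mkdir -p pics
python3 - <<'E'
from bench import *
import cv2,json
s=read_state();print({k:s[k] for k in("clock","position","ee_rot","gripper_width","contact_force")})
for n in("scene","top"):
    im=get_image(n);cv2.imwrite(f"pics/{n}0.png",im[:,:,::-1]);print(n,calibration(n))
E
```

```text
{'clock': 0.0, 'position': array([182.62233175, 597.14180067, 247.19372373]), 'ee_rot': array([ 9.88992550e-01, -1.47961160e-01, -1.17623410e-04,  1.10309227e-03]), 'gripper_width': 85.67517936932043, 'contact_force': array([0.07550083, 0.44313041, 0.27810127])}
scene {'fx': 423.7082844972435, 'fy': 423.7082844972435, 'cx': 275.5283993954015, 'cy': 211.38272464595548, 'position': array([ 828.34865565, -783.1633603 ,  626.43244888]), 'rotation': array([0.47511364, 0.09809549, 0.16295236, 0.85912213])}
top {'fx': 392.0384584585649, 'fy': 392.0384584585649, 'cx': 278.20442986842534, 'cy': 210.1752711645103, 'position': array([444.65474503,  13.07915549, 935.91401577]), 'rotation': array([-0.0342623 ,  0.00708635,  0.71491631, -0.69833412])}
```

View pics/scene0.png

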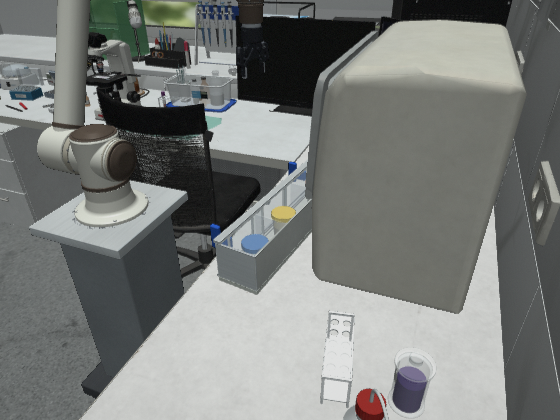

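View pics/top0.png

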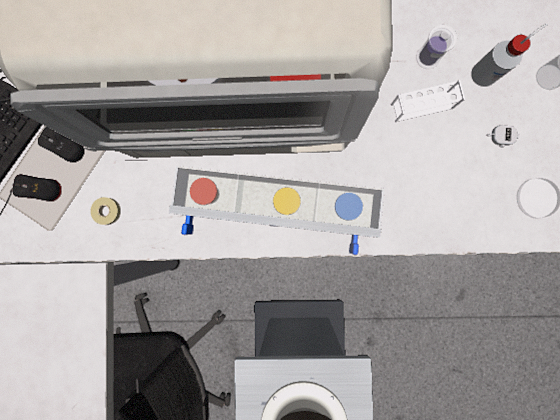

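The top view shows the cabinet turned slightly. The red lid is at (203,191) in its left bay, yellow is at (287,201) and blue at (348,206). The left blue handle is near (187,225) and the right one near (355,243). Next I'll measure them.

```bash
cat > h.py <<'E'
from bench import *
import cv2,numpy as np
from scipy.spatial.transform import Rotation as R
def onz(n,u,v,z):
    c=calibration(n);d=R.from_quat(c["rotation"]).apply([(u-c["cx"])/c["fx"],-(v-c["cy"])/c["fy"],-1])
    p=np.array(c["position"]);return p+d*(z-p[2])/d[2]
def proj(n,P):
    c=calibration(n);q=R.from_quat(c["rotation"]).inv().apply(np.array(P,float)-c["position"])
    q=np.atleast_2d(q);return np.c_[c["cx"]-c["fx"]*q[:,0]/q[:,2],c["cy"]+c["fy"]*q[:,1]/q[:,2]]
E
python3 - <<'E'
from h import *
im=cv2.imread("pics/top0.png")
hsv=cv2.cvtColor(im,cv2.COLOR_BGR2HSV)
m=cv2.inRange(hsv,(112,150,60),(125,255,255));n,l,st,ce=cv2.connectedComponentsWithStats(m)
for i in range(1,n):
    if st[i][4]>15: print(st[i],ce[i],onz("top",*ce[i],108))
for nm,(u,v) in dict(red=(203,191),yel=(287,201),blu=(348,206)).items(): print(nm,onz("top",u,v,70))
c=im[155:260,160:395];cv2.imwrite("pics/crop.png",cv2.resize(c,None,fx=3.4,fy=3.4,interpolation=cv2.INTER_CUBIC))
print(cv2.imread("pics/crop.png").shape)
E
```

```text
[354 241   4  11  17] [356.         245.88235294] [ 414.80128216 -116.58976088  108.        ]
red [542.87644672 213.19944258  70.        ]
yel [515.6455946   25.87436471  70.        ]
blu [ 501.18969909 -108.01740544   70.        ]
(357, 799, 3)
```

View pics/crop.png

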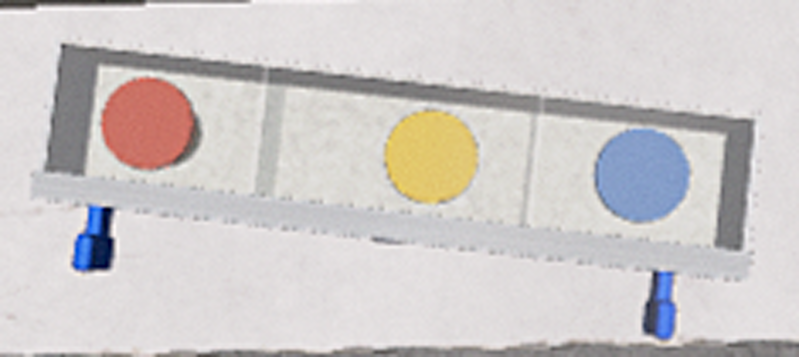

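Run:
```python
import cv2,numpy as np
im=cv2.imread("pics/top0.png");sc=cv2.imread("pics/scene0.png")
a=cv2.resize(im[205:245,172:212],(390,390),interpolation=cv2.INTER_NEAREST)
b=cv2.resize(im[225:265,335:375],(390,390),interpolation=cv2.INTER_NEAREST)
cv2.imwrite("pics/z.png",np.hstack([a,b]))
cv2.imwrite("pics/z2.png",cv2.resize(sc[150:300,200:340],None,fx=4,fy=4,interpolation=cv2.INTER_CUBIC))
```

```text
(no output)
```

View pics/z.png

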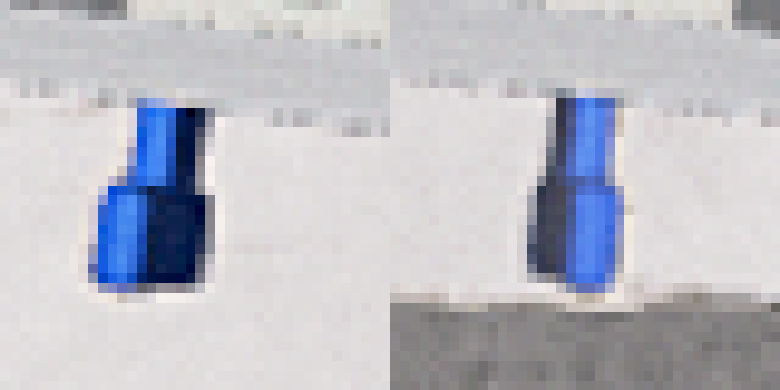

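View pics/z2.png

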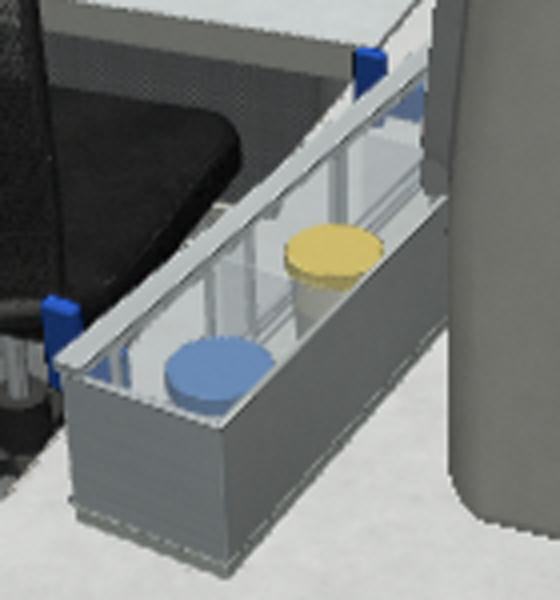

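Run:
```python
from h import *
f=lambda x,y,z:onz("top",160+x/3.4,155+y/3.4,z)
L=onz("top",184.5,229.3,108);Rr=onz("top",355.9,249.3,108)
print("handles",L,Rr)
pts={k:f(*v,110) for k,v in dict(fl=(31,198),fr=(747,279),bl=(62,44),br=(754,120)).items()}
for k in pts:print(k,pts[k])
d=pts["fl"]-pts["fr"];print("len",np.linalg.norm(d),"yaw",np.degrees(np.arctan2(-d[0],d[1])))
d=pts["bl"]-pts["br"];print("len",np.linalg.norm(d),"yaw",np.degrees(np.arctan2(-d[0],d[1])))
from scipy.optimize import least_squares
def mod(p,yl,yr):
    x,y,t=p; M=lambda a,b:[x+a*np.cos(t)-b*np.sin(t),y+a*np.sin(t)+b*np.cos(t)]
    return np.array([M(-54,225),M(-54,-225),M(50,225),M(50,-225),M(-84,yl),M(-84,yr)])
obs=np.array([pts[k][:2] for k in("fl","fr","bl","br")]+[L[:2],Rr[:2]])
r=least_squares(lambda q:(mod(q[:3],q[3],q[4])-obs).ravel(),[500,40,-.1,190,-190],loss="soft_l1",x_scale=[1,1,.01,1,1])
print(r.x[:2],np.degrees(r.x[2]),r.x[3:]);print(np.round(r.fun.reshape(-1,2),1))
t=r.x[2]
print("open left handle",mod(r.x[:3],98,-98)[4])
for nm,(u,v) in dict(red=(203,191),yel=(287,201),blu=(348,206)).items():
    e=onz("top",u,v,70)[:2]-r.x[:2];print(nm,e[0]*np.cos(t)+e[1]*np.sin(t),-e[0]*np.sin(t)+e[1]*np.cos(t))
# start tool
s=read_state();print(R.from_quat(s["ee_rot"]).as_matrix().round(3))
```

```text
handles [457.63141355 245.06612005 108.        ] [ 407.69642589 -116.14225057  108.        ]
fl [492.60089084 277.3759827  110.        ]
fr [ 432.14130656 -165.9088572   110.        ]
bl [589.49073942 256.99365342 110.        ]
br [ 529.80279058 -173.82352718  110.        ]
len 447.3888807414603 yaw -7.766644517338398
len 434.9322870655157 yaw -7.887881222657753
[514.80295513  48.12371793] -7.89437912225014 [ 187.22158974 -177.42591395]
[[-0.4  1. ]
 [-1.7 -1.4]
 [ 5.7  7.1]
 [ 3.6 -7.8]
 [-0.3  0. ]
 [-0.5  0.1]]
open left handle [445.0590706  156.73214564]
red 5.1347202570991755 167.3671128020525
yel 3.890543958899587 -21.922760495768053
blu 7.961330777116839 -156.53110987738745
[[ 0.956 -0.293 -0.   ]
 [-0.293 -0.956 -0.002]
 [ 0.     0.002 -1.   ]]
```

Red is in the left bay. The left handle measures about (458, 245), cabinet y≈187, so the door is about 16 mm ajar and has about 89 mm left to slide. I'll move above the handle and align to the cabinet yaw of about −7.9°.

Request:
{"api": "jog_arm", "payload": {
  "increments": [
    [0.046,0.032,0.006,-1.2],
    [0.092,0.064,0.012,-2.4],
    [0.138,0.096,0.018,-3.6],
    [0.184,0.128,0.024,-4.8],
    [0.23,0.16,0.03,-6],
    [0.276,0.192,0.036,-7.2],
    [0.322,0.224,0.042,-8.2],
    [0.366,0.256,0.047,-9.2],
    [0.366,0.256,0.047,-9.2],
    [0.366,0.256,0.047,-9.2]
  ],
  "hand": 1
}}

```text
clock: 1.35
position: [457.6, 245.0, 200.6]
ee_rot: [0.998, -0.069, -0.0, 0.001]
contact_force: [-0.9, 0.1, 0.6]
gripper_width: 85.0
```

Run:
```python
from h import *
s=read_state();print(s["clock"],s["position"],s["contact_force"],R.from_quat(s["ee_rot"]).as_matrix().round(3))
cv2.imwrite("pics/w1.png",get_image("wrist")[:,:,::-1]);c=calibration("wrist");print(c)
T=np.array(c["hand_eye"]);M=R.from_quat(s["ee_rot"]).as_matrix()
def wp(P):
    q=M.T@(np.array(P)-s["position"]);q=T[:3,:3].T@(q-T[:3,3]);q=q*[1,-1,-1]
    r=np.hypot(*q[:2]);th=np.arctan2(r,q[2]);return c["cx"]+c["fx"]*th*q[0]/r,c["cy"]+c["fy"]*th*q[1]/r
print(wp([457.6,245,108]),wp([492.6,277.4,110]))
```

```text
1.35 [457.64054599 245.0398159  200.60544754] [-0.93321299  0.12219584  0.57749064] [[ 0.991 -0.137 -0.001]
 [-0.137 -0.991 -0.002]
 [-0.001  0.002 -1.   ]]
{'fx': 325.19226210127806, 'fy': 325.19226210127806, 'cx': 281.8879327999905, 'cy': 207.321062794247, 'hand_eye': array([[ 4.27645754e-04,  9.52456749e-01,  3.04673527e-01,
         7.78595870e+01],
       [ 9.99999736e-01, -5.86172793e-04,  4.28847868e-04,
         1.06735056e+00],
       [ 5.87050379e-04,  3.04673263e-01, -9.52456749e-01,
        -1.25271049e+02],
       [ 0.00000000e+00,  0.00000000e+00,  0.00000000e+00,
         1.00000000e+00]])}
(np.float64(280.28582839520817), np.float64(218.22239760436233)) (np.float64(226.4215489097424), np.float64(177.510296856399))
```

View pics/w1.png

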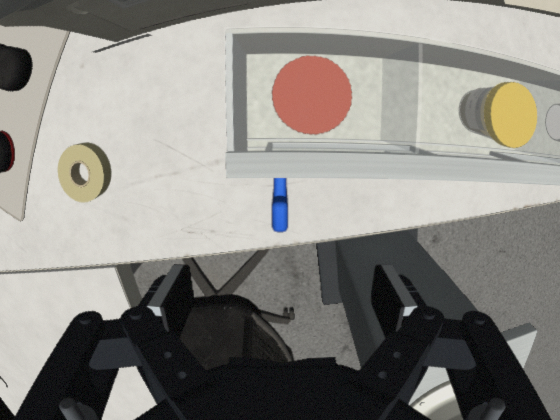

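The wrist view shows the red lid at (312,94) and the handle top at (280,217), where my measurement predicted it. The cabinet edge is level in the frame, so the yaw is good. I'll descend and close.

Request:
{"api": "jog_arm", "payload": {
  "increments": [
    [0,0,0.045,0],
    [0,0,0.085,0],
    [0,0,0.105,0],
    [0,0,0.114,0],
    [0,0,0.114,0],
    [0,0,0.114,0]
  ]
}}

```text
clock: 2.15
position: [457.7, 246.3, 87.8]
ee_rot: [0.998, -0.067, 0.001, 0.0]
contact_force: [0.3, -0.2, 0.3]
gripper_width: 85.4
```

Request:
{"api": "jog_arm", "payload": {
  "increments": [
    [0,0,0,0],
    [0,0,0,0],
    [0,0,0,0],
    [0,0,0,0],
    [0,0,0,0],
    [0,0,0,0],
    [0,0,0,0],
    [0,0,0,0]
  ],
  "hand": -1
}}

```text
clock: 3.15
position: [457.8, 246.3, 88.0]
ee_rot: [0.998, -0.068, 0.001, 0.0]
contact_force: [-0.5, -0.6, 3.1]
gripper_width: 11.5
```

The grip shows 11.5 mm, so it has the bar. I'll slide along tool +y.

Request:
{"api": "jog_arm", "payload": {
  "increments": [
    [0,0.01,0,0],
    [0,0.02,0,0],
    [0,0.03,0,0],
    [0,0.04,0,0],
    [0,0.05,0,0],
    [0,0.06,0,0],
    [0,0.07,0,0],
    [0,0.078,0,0],
    [0,0.082,0,0],
    [0,0.082,0,0]
  ]
}}

```text
clock: 4.4
position: [446.5, 164.2, 88.0]
ee_rot: [0.998, -0.068, 0.0, 0.001]
contact_force: [-2.0, -0.4, 3.0]
gripper_width: 11.1
```

Request:
{"api": "jog_arm", "payload": {
  "increments": [
    [0,0.002,0,0],
    [0,0.004,0,0]
  ]
}}

```text
clock: 4.65
position: [446.0, 160.5, 88.0]
ee_rot: [0.998, -0.068, 0.0, 0.001]
contact_force: [-1.4, 1.4, 2.3]
gripper_width: 11.2
```

Little resistance so far, and the stop is expected near y≈157. I'll continue in small steps and watch the force.

Request:
{"api": "jog_arm", "payload": {
  "increments": [
    [0,0.002,0,0],
    [0,0.003,0,0],
    [0,0.003,0,0]
  ]
}}

```text
clock: 5.03
position: [445.6, 157.4, 88.0]
ee_rot: [0.998, -0.068, 0.0, 0.001]
contact_force: [-2.6, 0.7, 3.0]
gripper_width: 11.0
```

Request:
{"api": "jog_arm", "payload": {
  "increments": [
    [0,0.001,0,0],
    [0,0.002,0,0],
    [0,0.002,0,0]
  ]
}}

```text
clock: 5.4
position: [445.6, 157.1, 88.0]
ee_rot: [0.998, -0.067, 0.001, -0.001]
contact_force: [-4.8, 8.5, -0.0]
gripper_width: 11.5
```

Request:
{"api": "jog_arm", "payload": {
  "increments": [
    [0,0.002,0,0],
    [0,0.003,0,0],
    [0,0.003,0,0]
  ]
}}

```text
clock: 5.78
position: [445.6, 157.0, 88.1]
ee_rot: [0.998, -0.067, 0.002, -0.003]
contact_force: [-6.4, 14.5, 0.7]
gripper_width: 11.4
```

At the stop: the force rose to 14.5 N with no further motion, at y=157.0 against the predicted 156.7. I'll release and lift.

Request:
{"api": "jog_arm", "payload": {
  "increments": [
    [0,0,0,0],
    [0,0,0,0],
    [0,0,0,0],
    [0,0,0,0],
    [0,0,0,0],
    [0,0,0,0]
  ],
  "hand": 0.2
}}

```text
clock: 6.52
position: [445.7, 156.9, 88.1]
ee_rot: [0.998, -0.067, 0.002, -0.003]
contact_force: [-0.1, 0.4, -0.3]
gripper_width: 50.8
```

Request:
{"api": "jog_arm", "payload": {
  "increments": [
    [0,0,-0.03,0],
    [0,0,-0.07,0],
    [0,0,-0.11,0],
    [-0.03,0,-0.13,0],
    [-0.06,0,-0.14,0],
    [-0.06,0,-0.14,0]
  ]
}}

```text
clock: 7.28
position: [384.7, 164.3, 229.0]
ee_rot: [0.998, -0.066, 0.002, -0.004]
contact_force: [0.4, 0.1, -0.2]
gripper_width: 51.2
```

Run:
```python
from h import *
s=read_state();print(s["clock"],s["position"],s["contact_force"])
cv2.imwrite("pics/w2.png",get_image("wrist")[:,:,::-1])
im=get_image("top")[:,:,::-1];cv2.imwrite("pics/t2.png",cv2.resize(im[155:260,160:395],None,fx=3.4,fy=3.4,interpolation=cv2.INTER_CUBIC))
c=calibration("wrist");T=np.array(c["hand_eye"]);M=R.from_quat(s["ee_rot"]).as_matrix()
def wp(P):
    q=M.T@(np.array(P)-s["position"]);q=T[:3,:3].T@(q-T[:3,3]);q=q*[1,-1,-1]
    r=np.hypot(*q[:2]);th=np.arctan2(r,q[2]);return c["cx"]+c["fx"]*th*q[0]/r,c["cy"]+c["fy"]*th*q[1]/r
print(wp([445.1,156.7,108]))
```

```text
7.275 [384.65789357 164.28042581 229.02909418] [ 0.38600384  0.0520584  -0.22395559]
(np.float64(281.3004884282125), np.float64(129.64847955972786))
```

View pics/w2.png

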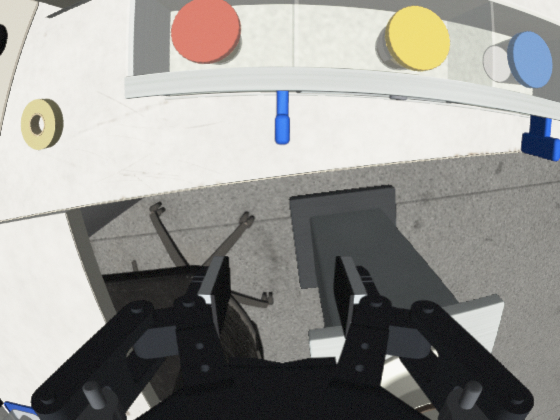

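View pics/t2.png

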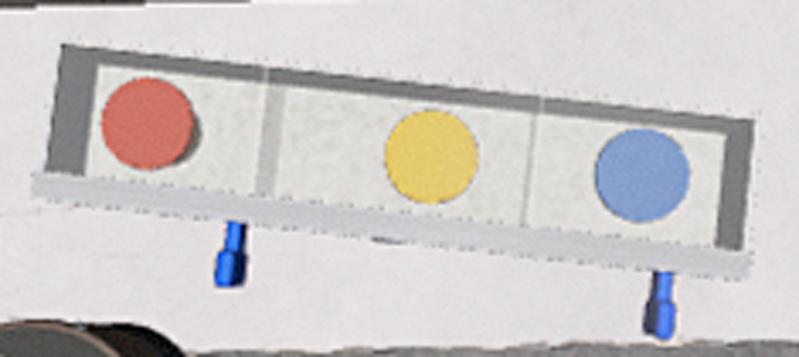

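Both views show the left handle at the open position: wrist (282,129) against a predicted (281,130). The cups and the right handle are unmoved, and the gripper is clear. I'll hand it in.

```bash
python3 -c "
from bench import *
print(job_done())"
```

```text
the job is handed in; nothing more can be done
None
```

The red-capped cup was in the left end bay. I slid that bay's outer door about 90 mm, behind the middle door, until it reached its stop. I then let go of the handle, lifted clear and handed the job in at about 7.4 s.

- **End stop:** the handle stopped moving while the push force rose to about 15 N, at world y = 157.0 mm. Fully open was predicted at 156.7 mm.
- **After release:** the wrist picture showed the handle at the predicted fully-open pixel, to within about 1 pixel. The top picture showed the right door and all three cups unmoved.
- **Disagreement:** the cabinet's rear top corners were 7–9 mm off my fitted cabinet outline. The front edge and the handles fitted to within about 2 mm, and I used only those for the grasp and the slide.

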